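# Drive the cross pin out of the shoe jack and put it away

### The arm

A 6-joint arm with a two-finger parallel gripper is mounted at the origin on the work surface. World frame = base frame: x ahead of the robot, y to its left, z up, the work surface at z = 0. Lengths are in m, angles in degrees, forces in N, time in s.
With the tool pointing down it reaches from about 0.35 to 0.875 m from the base axis. Payload 4.2 kg.
Tool frame: the origin (TCP) lies at the very end of the fingers, on their centre line; the grasp point (between the pads) lies 19 mm behind it; z points along the fingers, y is the line along which they close (so a half turn about z gives the same grasp; the last joint's range is limited). The gripper opens to 87 mm and grips with 3 to 60 N. Pads are 19 mm wide; open, the fingers measure 117 mm over their backs; the gripper's body (75 mm by 190 mm) begins 51 mm behind the grasp point.
Start: joints at [-51.36, 22.042, 0.453, 0, -68.411, -14.817], TCP at [0.252, -0.572, 0.223] pointing down, gripper open.
Joint ranges: [-179.83, 179.83], [-69.29, 118.12], [-61.27, 80.66], [-181.25, 117.63], [-171.15, -9.14], [-177.46, 177.46]. Speed limits (degrees/s): [159.86, 159.86, 180, 180, 180, 180].

### API

Orientations are given as a 3x3 rotation matrix whose columns are the frame's x, y, z axes.
In Python, from station import sense, cams, r gives the robot as it stands. The module is installed in compiled form; this text tells all that it offers.
- The arm moves only by the tool step_arm, never from a script. Its argument "targets" is text: rows parted by semicolons, each of 4 numbers parted by spaces: the shift along the tool's x, y, z in cm, then the turn about the tool's z in degrees. In form: x y z turn; .... A call has 1 to 12 rows; each row shifts and turns the commanded pose from where the row before left it, along the tool's axes as they then stand; what a row does not reach is not made up. A row lasts 1/12 s, in which the tool goes at most 41.7 mm and 7.16 degrees, less where a joint would pass 70% of its speed; a pose out of reach is approached as far as the arm can. A call with a gripper value outside its range is refused whole. "claw" is the finger opening in cm, from 0 to 8.7, set as the call begins (left out, the last holds). The fingers move at their own pace and stop on an object; the grip force is fixed at half the most. Time passes only in rows, so rows that do not move let the fingers close. It gives the time, the measured TCP pose, the force, the opening and the grip force at its end, in the units of the state.
- sense(): the state, without advancing time (a new reading comes with each control period).
- cams.capture(name): name is "scene" or "side" or "wrist"; returns a dict with "frame" (420x560x3 uint8, blue, green, red), "vertical_fov" (degrees; the focal length in pixels is half the picture's height over the tangent of half this angle, whatever the lens; pixels are square), "cx", "cy" (the principal point, pixels), "eye" and "rotation" of the camera in the world; the wrist camera has in their place "tool_from_camera" (4x4, takes a point from camera to tool coordinates, whose origin is the TCP and whose axes are the flange's). Camera axes: x right, y down, z forward; pixel columns grow to the right and rows downward; lengths in m; the calibration is good to about 2 mm. A picture is of the moment at which its call begins: read the wrist's pose just before it. There is no depth.
- r.finish_job(): hands the job in; it is judged then, once.
The state is a dict: "time_s": time; "joints": joint angles; "joint_velocities": joint speeds; "effort": joint torques, N m; "tcp_pos": TCP position; "ee_rot": TCP orientation; "wrist_force": force on the tool from outside, world axes, zero at the start; "moment": the same for the moment, N m; "gripper_width": opening from 0.0 (shut) to 1.0 (fully open); "gripper_force": force on a finger pad.
Only numpy, scipy, OpenCV 4.12 (cv2) and the standard library are available. Lean on these libraries where they do the work, as an engineer would, in place of code of your own. Each camera call takes 0.05 s, during which the arm holds its last target. There are 200 camera calls.

### The job

Take the cross pin out of the bench shoe jack: stand the empty parts tray under the pin's headed end, then drive the pin out with the punch from its plain end, so that it drops straight into the tray and never lands on the bench. Lay the punch back down flat on the bench and slide the tray with the pin in it fully home into the empty bay of the low rack, pull outward, its front flush with the rack's. Leave the other loose things where they are.

Things in the scene. Friction and masses are not known exactly. Their poses are not given: they have to be found in the camera images.
- jack: Bench shoe jack, dark iron, bolted down; origin under its middle, z up, y along its bore. Fork 44 mm (x) by 64 mm (y), top 86 mm, plunger cap on it to 100 mm. Below 46 mm it is only 40 mm wide in y, so the tray fits up to 12 mm under the fork's end. To +x an arm carries a steel sole plate (top 124 mm, +-37 mm in y); from x = 50 mm its base (12 mm high) widens to +-55 mm in y.
- bore_entry (a point): Centre of the bore's mouth on the punch side (-y) of the jack's fork; axes as the jack's. The bore is level, runs along y, is 17 mm in diameter and 64 mm long, its axis 66 mm above the bench. A sprung ball pressing down at its middle holds the pin: about 10 N pushes it along.
- bore_exit (a point): Centre of the bore's other mouth, 64 mm along the jack's +y from bore_entry, 66 mm above the bench; axes as the jack's. The pin's head rests against this face; the pin comes out here, towards +y. It tips head down as it leaves: its tail must be pushed right out past this face, or it may stay leaning there until the tray is drawn away.
- pin_center (a point): Mid-length of the steel cross pin, on its axis; its y axis points to the head. 82 mm long: shank 15 mm in diameter and 74 mm long, head 24 mm in diameter and 8 mm thick. At the start it sits in the bore, 1 mm below the bore's axis, head at the exit face, plain end standing 9 mm out of the entry face. 120 g.
- pin_end (a point): Centre of the pin's plain end face, 41 mm from pin_center along the pin's -y: where the punch pushes.
- punch_grip (a point): Middle of the handle of the pin punch, on its axis. Punch 170 mm long: dark square handle 20 x 20 mm, 72 mm long, then a round steel shank 8 mm in diameter, 96 mm long. Its x axis points to the tip (134 mm from here), z up; it lies flat, axis 10 mm above the bench. About 200 g, balanced about 12 mm from here towards the tip.
- punch_tip (a point): Tip of the punch's shank, on its axis; axes as punch_grip.
- tray_center (a point): Centre of the open parts tray, 18 mm above its underside. Grey box 150 mm long (its x), 60 mm wide (y) and 36 mm high, walls and floor 3 mm, open on top, a dark pull on its front face (-x); +x is its nose. It can be gripped across its 60 mm width. Only the nose end fits under the jack's fork; the pull would strike the jack. About 180 g, lies on the bench.
- tray_pull (a point): Centre of the tray's pull, a block 34 mm long (x), 16 mm wide (y) and 16 mm high that stands out of the tray's front face, 92 mm from tray_center along the tray's -x and 18 mm above the underside.
- tray_front (a point): Centre of the tray's front face, 75 mm from tray_center along the tray's -x, 18 mm above the underside.
- rack: Low fixed plywood rack, 50 mm high, three bays side by side; origin on the bench in the middle of the empty bay's mouth, x into the bay. The empty bay is the one at the rack's -y end; the other two, towards +y, are filled with drawers like the tray. Walls and top are 6 mm thick; the filled drawers' pulls stand 34 mm out of the front.
- bay_mouth (a point): Centre of the empty bay's mouth, in the plane of the rack's front, 18 mm above the bench; x points into the bay. The bay is 68 mm wide, 44 mm high, 152 mm deep and has no floor: the tray slides in on the bench, its nose (+x end) first, until its front is flush with the rack's (the back wall stops it 2 mm deeper); only the pull stands out.
- tin: Bystander: flat round polish tin, 71 mm across, 23 mm high, origin under its centre.
- brush: Bystander: wooden shoe brush 165 x 56 mm, 56 mm high, bristles down, origin under its centre.
- dauber: Bystander: small round brush standing on its bristles, 54 mm across, 66 mm high, origin under its centre.
- hammer: Bystander: hammer lying flat, 260 mm long, origin under its middle, handle to its -x.
- jar: Bystander: amber glue jar, 62 mm across, 75 mm high, origin under its centre.
- heels: Bystander: two heel blocks stacked, 66 mm wide, 24 mm high, origin under the middle.
Things that resemble listed ones, but are neither listed nor needed, are in the scene too. Of the things that look like the part that bears tray_center, the largest one is meant.

How it is judged:
By the outcome, as a careful person would: the job done as asked, in the order asked, and still so for the second after the job is handed in, with the robot touching nothing.
It also fails if it takes over 64 s, if anything falls off the work surface, if the arm or the gripper's body presses on something with over 40 N, if the wrist force passes 120 N, or if a joint passes its speed limit or range.

## Working session

There is one attempt and no reset: what is moved stays moved. The work goes in short steps, Python scripts to look and compute and a tool call to move; the robot and the scene stay as the last step left them, time stands still between calls to the robot, and variables do not carry over. Pictures are saved under pics/ and viewed, at most 10 in all, crops included, and the job is handed in when it is done.

Besides the shell and the picture viewer there is one more tool, called after "Call:" as name(argument=value, ...) on one line, values as JSON. step_arm: Moves the arm, as the interface text tells. Its arguments: {"type":"object","properties":{"targets":{"type":"string"},"claw":{"type":"number"}},"required":["targets"]}

```bash
mkdir -p pics
cat > h.py <<'E'
from station import sense,cams,r
import numpy as np,cv2
def cap(n,f):
    s=sense();c=cams.capture(n);cv2.imwrite('pics/'+f,c['frame'])
    if n=='wrist':
        T=np.array(c['tool_from_camera']);R=np.array(s['ee_rot'])
        c['eye']=np.array(s['tcp_pos'])+R@T[:3,3];c['rotation']=R@T[:3,:3]
    np.savez('pics/'+f[:-4]+'.npz',eye=c['eye'],R=c['rotation'],f=210/np.tan(np.radians(c['vertical_fov'])/2),cx=c['cx'],cy=c['cy'])
    return c
def px(f,u,v,z):
    d=np.load('pics/'+f+'.npz');ray=d['R']@np.array([(u-d['cx'])/d['f'],(v-d['cy'])/d['f'],1])
    return d['eye']+ray*(z-d['eye'][2])/ray[2]
def proj(f,p):
    d=np.load('pics/'+f+'.npz');q=d['R'].T@(np.array(p)-d['eye']);return d['f']*q[0]/q[2]+d['cx'],d['f']*q[1]/q[2]+d['cy']
E
python3 - <<'E'
from h import *
a=cap('scene','a.png')['frame'];b=cap('side','b.png')['frame']
for n in 'ab':
    d=np.load(f'pics/{n}.npz');print({k:d[k].round(3).tolist() for k in d})
s=sense();print(s['time_s'],s['tcp_pos'],s['ee_rot'],s['gripper_width'])
for n,i in (('a',a),('b',b)): cv2.imwrite(f'pics/{n}2.png',cv2.resize(i,(800,600),interpolation=cv2.INTER_CUBIC))
E
```

```text
{'eye': [1.101, 0.436, 1.036], 'R': [[-0.642, 0.597, -0.481], [0.767, 0.487, -0.418], [-0.016, -0.637, -0.771]], 'f': 447.791, 'cx': 280.669, 'cy': 208.786}
{'eye': [0.206, 0.783, 0.599], 'R': [[-0.949, -0.146, 0.281], [-0.317, 0.463, -0.828], [-0.009, -0.874, -0.485]], 'f': 447.447, 'cx': 280.109, 'cy': 210.828}
0.1 [ 0.25226332 -0.57125397  0.2216065 ] [[-9.14859593e-01 -4.03771264e-01 -8.31024666e-04]
 [-4.03772112e-01  9.14858026e-01  1.69491978e-03]
 [ 7.59096812e-05  1.88615821e-03 -9.99998218e-01]] 0.9993284390126942
```

View pics/a2.png

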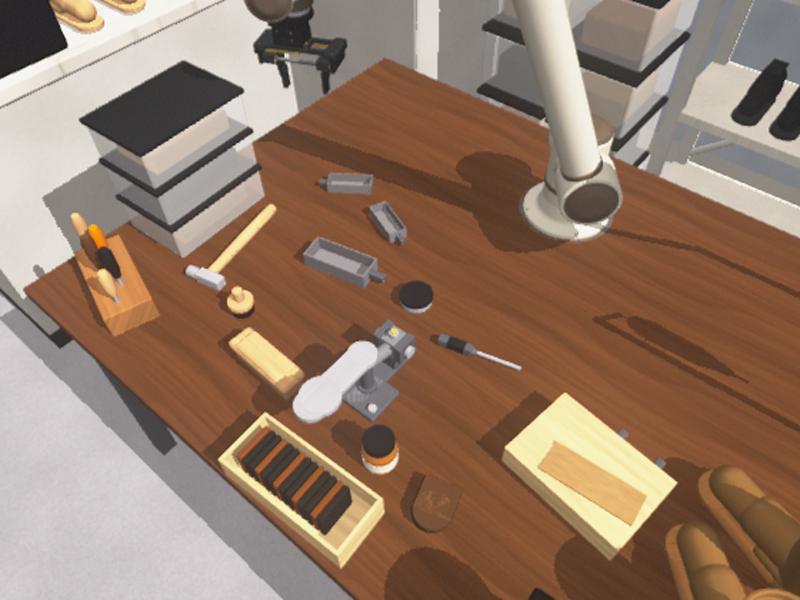

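View pics/b2.png

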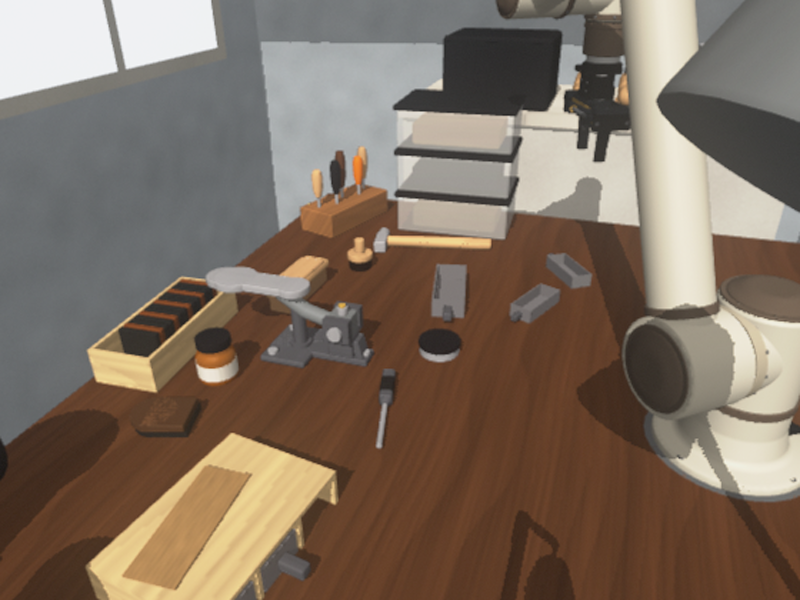

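Run:
```python
import cv2
a=cv2.imread('pics/a.png')
cv2.imwrite('pics/a3.png',cv2.resize(a[155:290,200:380],(800,600),interpolation=cv2.INTER_CUBIC))
b=cv2.imread('pics/a.png')
cv2.imwrite('pics/a4.png',cv2.resize(b[265:400,340:520],(800,600),interpolation=cv2.INTER_CUBIC))
```

```text
(no output)
```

View pics/a3.png

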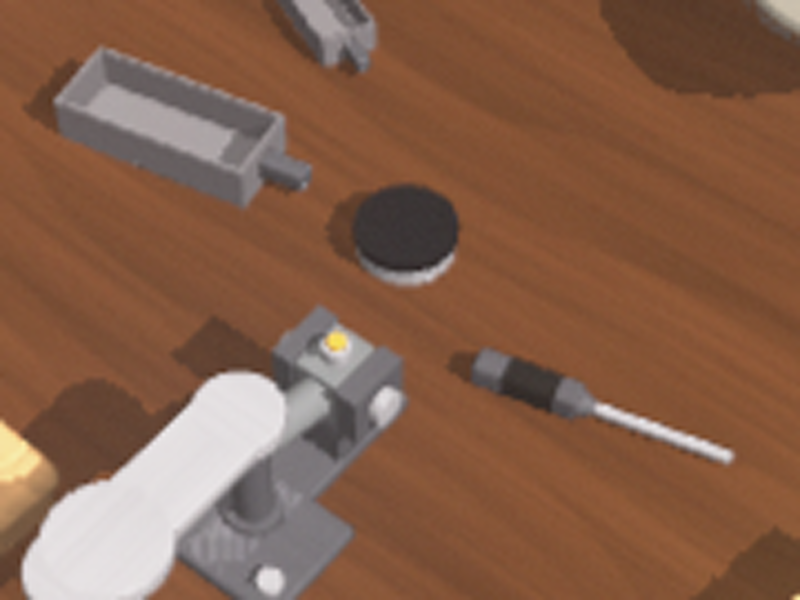

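View pics/a4.png

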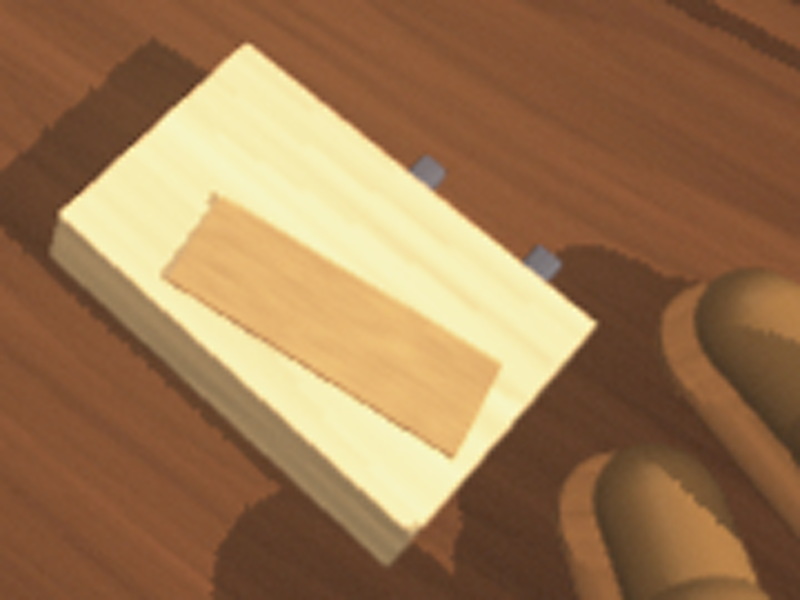

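```bash
cat >> h.py <<'E'
def A3(x,y,z): return px('a',200+.225*x,155+.225*y,z)
def A4(x,y,z): return px('a',340+.225*x,265+.225*y,z)
E
python3 - <<'E'
from h import *
np.set_printoptions(precision=4,suppress=True)
ang=lambda d:np.degrees(np.arctan2(d[1],d[0]))
n=lambda d:np.linalg.norm(d[:2])
print('tray');nb,nf,fb,ff=[A3(*p,.036) for p in((104,48),(57,103),(285,118),(243,172))]
print(nb,nf,fb,ff,n(nb-fb),n(nf-ff),n(nb-nf),n(fb-ff),'c',(nb+nf+fb+ff)/4,'ang',ang(nb-fb),ang(nf-ff),ang(nf-nb))
print('punch');b=A3(478,370,.01);t=A3(732,457,.01);print(b,t,n(t-b),ang(t-b))
print('jack');c=[A3(*p,.086) for p in((275,352),(320,310),(403,360),(350,410))]
print(c,[n(c[i]-c[i-1]) for i in range(4)],[ang(c[i]-c[i-1]) for i in range(4)],sum(c)/4)
print('head',A3(388,405,.065),'button',A3(336,350,.1))
c=[A4(*p,.05) for p in((248,42),(597,323),(415,530),(60,212))]
print('rack',c,[n(c[i]-c[i-1]) for i in range(4)],[ang(c[i]-c[i-1]) for i in range(4)])
print('tin',A3(405,228,.023))
E
```

```text
tray
[ 0.456  -0.3597  0.036 ] [ 0.5151 -0.3472  0.036 ] [ 0.4259 -0.215   0.036 ] [ 0.481  -0.2042  0.036 ] 0.1478321166674216 0.14701531527740724 0.06035016620216711 0.0561115818486176 c [ 0.4695 -0.2815  0.036 ] ang -78.2526286319503 -76.59924459616379 11.969224734942209
punch
[0.4952 0.0072 0.01  ] [0.4488 0.1674 0.01  ] 0.16678567788688978 106.18242155533183
jack
[array([ 0.6058, -0.0621,  0.086 ]), array([ 0.5651, -0.0618,  0.086 ]), array([0.5623, 0.0003, 0.086 ]), array([ 0.6095, -0.0009,  0.086 ])] [np.float64(0.06129099970463538), np.float64(0.04066815829215758), np.float64(0.0621972954451777), np.float64(0.04714855977031898)] [np.float64(-93.44499501416982), np.float64(179.67438076165956), np.float64(92.56467656302702), np.float64(-1.4412460417496247)] [ 0.5857 -0.0311  0.086 ]
head [0.5816 0.0046 0.065 ] button [ 0.5894 -0.0281  0.1   ]
rack [array([0.4666, 0.2662, 0.05  ]), array([0.4988, 0.4913, 0.05  ]), array([0.6531, 0.4691, 0.05  ]), array([0.6226, 0.243 , 0.05  ])] [np.float64(0.1577493688172954), np.float64(0.2273378802716335), np.float64(0.15584631212884337), np.float64(0.22813416707441525)] [np.float64(171.5320603024026), np.float64(81.85207563749452), np.float64(-8.182007377895488), np.float64(-97.67057816695626)]
tin [ 0.4419 -0.0958  0.023 ]
```

```bash
cat >> h.py <<'E'
def go(p,yaw):
    "turn needed, then shift cm in tool axes after the turn"
    s=sense();R=np.array(s['ee_rot']);y=np.degrees(np.arctan2(R[1,1],R[0,1]))
    dy=(yaw-y+180)%360-180;a=np.radians(yaw)
    d=(np.array(p)-s['tcp_pos'])*100
    ty=np.array([np.cos(a),np.sin(a)]);tx=np.array([-ty[1],ty[0]])
    print('t',round(s['time_s'],2),'tcp',np.round(s['tcp_pos'],4),'yawy',round(y,2),'F',np.round(s['wrist_force'],1),'w',round(s['gripper_width']*8.7,2),'| turn',round(-dy,2),'shift',np.round([d[:2]@tx,d[:2]@ty,-d[2]],2))
E
python3 - <<'E'
from h import *
go((.4695,-.2815,.17),192.5)
for n,x,y in(('brush',265,345),('dauber',240,290),('heels?',436,500)):print(n,px('a',x*.7,y*.7,.05))
E
```

```text
t 0.1 tcp [ 0.2523 -0.5713  0.2216] yawy 113.81 F [0.1 0.2 0.3] w 8.69 | turn -78.69 shift [-23.59 -27.48   5.16]
brush [ 0.73636744 -0.22488608  0.05      ]
dauber [ 0.6755881  -0.36657297  0.05      ]
heels? [0.76857337 0.21050018 0.05      ]
```

Call:
step_arm(targets="0 0 0 -6.5;0 0 0 -6.5;0 0 0 -6.5;0 0 0 -6.5;0 0 0 -6.5;0 0 0 -6.5;0 0 0 -6.5;0 0 0 -6.5;0 0 0 -6.5;0 0 0 -6.5;0 0 0 -6.5;0 0 0 -6.5")

```text
time_s: 1.1
tcp_pos: [0.2523, -0.5714, 0.2219]
ee_rot: [[0.21, -0.978, -0.001], [-0.978, -0.21, 0.001], [-0.001, 0.0, -1.0]]
wrist_force: [0.1, -0.7, 0.3]
gripper_width: 0.999
gripper_force: 0.0
```

Run:
```python
from h import *
print(sense()['joints'])
go((.4695,-.2815,.17),192.5)
```

```text
[-5.13619756e+01  2.20702019e+01  4.08283511e-01 -1.53329825e-02
 -6.84136360e+01  6.35045741e+01]
t 1.1 tcp [ 0.2523 -0.5714  0.2219] yawy -167.86 F [ 0.1 -0.7  0.3] w 8.7 | turn -0.36 shift [-23.6  -27.48   5.19]
```

Call:
step_arm(targets="-2 -2.3 .4 0;-2 -2.3 .4 0;-2 -2.3 .4 0;-2 -2.3 .4 0;-2 -2.3 .4 0;-2 -2.3 .4 0;-2 -2.3 .4 0;-2 -2.3 .4 0;-2 -2.3 .4 0;-2 -2.3 .4 0;-2 -2.3 .4 0;-1.6 -2.2 .8 0")

```text
time_s: 2.1
tcp_pos: [0.4742, -0.2828, 0.1708]
ee_rot: [[0.206, -0.979, 0.001], [-0.979, -0.206, -0.0], [0.0, -0.001, -1.0]]
wrist_force: [0.3, 0.3, -0.2]
gripper_width: 0.998
gripper_force: 0.0
```

Run:
```python
from h import *
go((.4695,-.2815,.17),192.5)
c=cap('wrist','w1.png')['frame'];cv2.imwrite('pics/w1b.png',cv2.resize(c,(800,600)))
print(c.shape)
```

```text
t 2.1 tcp [ 0.4742 -0.2828  0.1708] yawy -168.14 F [ 0.3  0.3 -0.2] w 8.68 | turn -0.64 shift [-0.23  0.43  0.08]
(420, 560, 3)
```

View pics/w1b.png

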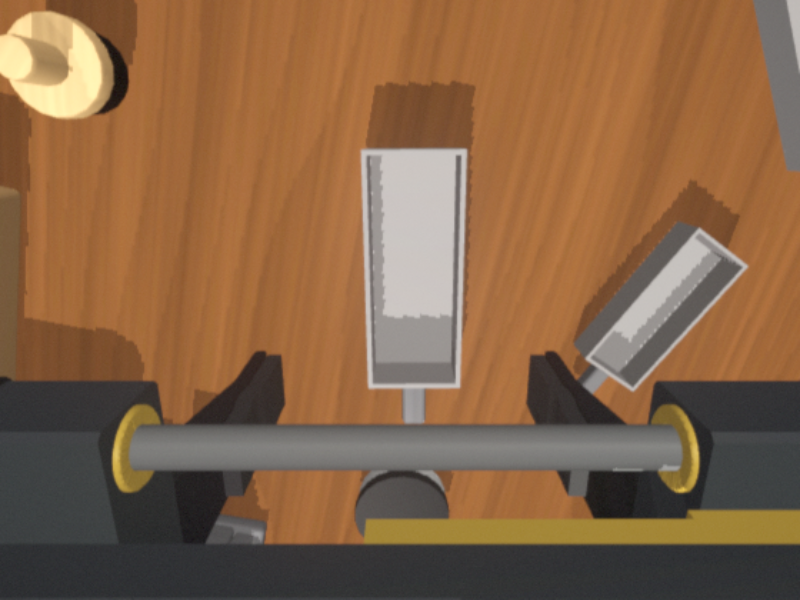

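Run:
```python
from h import *
np.set_printoptions(precision=4,suppress=True)
a,b,c,d=[px('w1',x*.7,y*.7,.036) for x,y in((361,150),(468,150),(461.5,388),(368.5,388))]
n=lambda v:np.linalg.norm(v[:2]);ang=lambda d:np.degrees(np.arctan2(d[1],d[0]))
m=(a+b+c+d)/4;print(a,b,c,d,n(a-b),n(c-d),n(a-d),m,ang(a+b-c-d),ang(b-a))
go((m[0],m[1],.012),ang(a+b-c-d)+270)
```

```text
[ 0.5138 -0.3513  0.036 ] [ 0.4545 -0.3638  0.036 ] [ 0.4223 -0.2173  0.036 ] [ 0.4819 -0.2047  0.036 ] 0.06067097498332946 0.060948079251569844 0.15002282138891657 [ 0.4681 -0.2843  0.036 ] -77.66936991556179 -168.11100748693548
t 2.15 tcp [ 0.4761 -0.2803  0.1687] yawy -167.97 F [ 1.   1.4 -1.5] w 8.7 | turn -0.3 shift [ 0.22  0.87 15.67]
```

Call:
step_arm(targets="0.2 0.8 2.5 -0.3;0 0 3 0;0 0 3 0;0 0 3 0;0 0 3 0;0 0 1.2 0;0 0 0 0")

```text
time_s: 2.73
tcp_pos: [0.4628, -0.2872, 0.0098]
ee_rot: [[0.209, -0.978, -0.008], [-0.978, -0.209, 0.003], [-0.004, 0.007, -1.0]]
wrist_force: [0.3, -0.2, 0.5]
gripper_width: 0.999
gripper_force: 0.0
```

Call:
step_arm(targets="0 0 0 0;0 0 0 0;0 0 0 0;0 0 0 0;0 0 0 0;0 0 0 0", claw=5.5)

```text
time_s: 3.23
tcp_pos: [0.4674, -0.2883, 0.0149]
ee_rot: [[0.21, -0.978, 0.004], [-0.978, -0.21, -0.001], [0.002, -0.004, -1.0]]
wrist_force: [1.0, 1.6, 3.7]
gripper_width: 0.688
gripper_force: 30.0
```

Run:
```python
from h import *
go((.46,-.25,.15),192.5)
```

```text
t 3.23 tcp [ 0.4674 -0.2883  0.0149] yawy -167.86 F [1.  1.6 3.7] w 5.99 | turn -0.36 shift [ -3.9   -0.11 -13.51]
```

Call:
step_arm(targets="0 0 -1 0;0 0 -3 0;0 0 -3 0;0 0 -3 0;0 0 -3 0;0 0 -3 2;0 0 0 5;0 0 0 5;0 0 0 0;0 0 0 0")

```text
time_s: 4.07
tcp_pos: [0.4649, -0.2876, 0.1734]
ee_rot: [[0.004, -1.0, -0.001], [-1.0, -0.004, 0.001], [-0.001, 0.001, -1.0]]
wrist_force: [0.5, 0.4, -2.3]
gripper_width: 0.686
gripper_force: 30.0
```

Run:
```python
from h import *
go((.586,.115,.165),180)
```

```text
t 4.07 tcp [ 0.4649 -0.2876  0.1734] yawy -179.76 F [ 0.5  0.4 -2.3] w 5.97 | turn 0.24 shift [-40.26 -12.11   0.84]
```

Call:
step_arm(targets="-2 -.5 0 0;-3.5 -1.1 0 0;-3.5 -1.1 0 0;-3.5 -1.1 0 0;-3.5 -1.1 0 0;-3.5 -1.1 0 0;-3.5 -1.1 0 0;-3.5 -1.1 0 0;-3.5 -1.1 0 0;-3.5 -1.1 0 0;-3.5 -1.1 0 0;-3.3 -.6 0 0")

```text
time_s: 5.07
tcp_pos: [0.5862, 0.1171, 0.1727]
ee_rot: [[0.005, -1.0, -0.001], [-1.0, -0.005, -0.001], [0.001, 0.001, -1.0]]
wrist_force: [-0.4, -0.5, -1.2]
gripper_width: 0.686
gripper_force: 30.0
```

Call:
step_arm(targets="0 0 0 .2;0 0 0 0;0 0 0 0")

```text
time_s: 5.32
tcp_pos: [0.5851, 0.115, 0.1727]
ee_rot: [[0.0, -1.0, -0.002], [-1.0, -0.0, -0.001], [0.001, 0.002, -1.0]]
wrist_force: [-0.2, 0.1, -2.0]
gripper_width: 0.686
gripper_force: 30.0
```

Run:
```python
from h import *
go((.586,.115,.018),180)
c=cap('wrist','w2.png')['frame'];cv2.imwrite('pics/w2b.png',cv2.resize(c,(800,600)))
```

```text
t 5.32 tcp [0.5851 0.115  0.1727] yawy -179.99 F [-0.2  0.1 -2. ] w 5.97 | turn 0.01 shift [-0.   -0.09 15.47]
```

View pics/w2b.png

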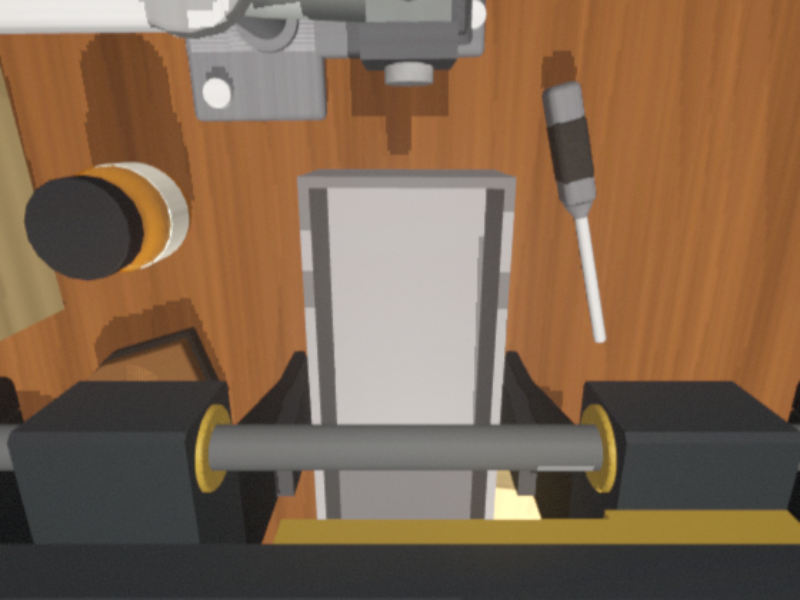

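Run:
```python
from h import *
np.set_printoptions(precision=4,suppress=True)
P=lambda x,y,z:px('w2',x*.7,y*.7,z)
print('basecorner',P(325,119,.012),P(196,120,.012))
print('head sides',P(385.5,73,.065),P(433,73,.065), 'top front edge',P(409,64,.077),'front bottom',P(409,85,.059))
print('fork exit edge corners',P(359,62,.07),P(458,62,.07),P(359,24,.086),P(460,24,.086))
b=P(562,84,.02);b=P(562,84,.01);t=P(600,341,.01);d=t-b;print('punch',b,t,np.linalg.norm(d),np.degrees(np.arctan2(d[1],d[0])),t-134/170*0-d/np.linalg.norm(d)*.134)
print('nose rim',P(300,179,.155+.036),proj('w2',(.586,.04,.2)))
# A: axis corner check with scene
print(proj('a',(.586,.001+.008,.065)),proj('b',(.586,.009,.065)))
```

```text
basecorner [0.6329 0.0222 0.012 ] [0.7111 0.0228 0.012 ]
head sides [0.5942 0.0024 0.065 ] [0.5708 0.0024 0.065 ] top front edge [ 0.5828 -0.0001  0.077 ] front bottom [0.5826 0.0074 0.059 ]
fork exit edge corners [ 0.6068 -0.0019  0.07  ] [ 0.5591 -0.0019  0.07  ] [ 0.6051 -0.0152  0.086 ] [ 0.5603 -0.0153  0.086 ]
punch [0.4905 0.0022 0.01  ] [0.4487 0.168  0.01  ] 0.1710062448663875 104.17220767955195 [0.4815 0.0381 0.01  ]
nose rim [0.6142 0.044  0.191 ] (np.float64(280.50532820696606), np.float64(116.20420195998972))
(np.float64(287.53998955167884), np.float64(248.07852104795063)) (np.float64(231.24358314214112), np.float64(234.19038302164287))
```

Call:
step_arm(targets="0 .2 2.5 0;0 0 3 0;0 0 3 0;0 0 3 0;0 0 3 0;0 0 1 0;.8 0 0 0;1 0 0 0;1 0 0 0;1.2 0 0 0;1.2 0 0 0;0 0 0 0")

```text
time_s: 6.37
tcp_pos: [0.5837, 0.0605, 0.0193]
ee_rot: [[-0.004, -1.0, 0.0], [-1.0, 0.004, 0.0], [-0.0, -0.0, -1.0]]
wrist_force: [0.3, -0.4, -2.9]
gripper_width: 0.686
gripper_force: 30.0
```

Call:
step_arm(targets="0 0 0 0;0 0 .2 0;0 0 0 0")

```text
time_s: 6.62
tcp_pos: [0.5839, 0.0634, 0.0164]
ee_rot: [[-0.001, -1.0, 0.0], [-1.0, 0.001, 0.0], [-0.0, -0.0, -1.0]]
wrist_force: [0.1, -0.1, -2.4]
gripper_width: 0.688
gripper_force: 30.0
```

Run:
```python
from h import *
go((.583,.063,.015),180)
```

```text
t 6.62 tcp [0.5839 0.0634 0.0164] yawy 179.93 F [ 0.1 -0.1 -2.4] w 5.98 | turn -0.07 shift [0.04 0.09 0.14]
```

Call:
step_arm(targets="0 0 .2 0;0 0 0 0;0 0 0 0")

```text
time_s: 6.87
tcp_pos: [0.5842, 0.0637, 0.0146]
ee_rot: [[-0.0, -1.0, 0.0], [-1.0, 0.0, 0.0], [-0.0, -0.0, -1.0]]
wrist_force: [1.0, -0.0, -0.5]
gripper_width: 0.688
gripper_force: 29.9
```

Call:
step_arm(targets="0 0 0 0;0 0 0 0;0 0 0 0;0 0 -2 0;0 0 -3 0;0 0 -3.5 0;0 0 -3 0;0 0 -1 0", claw=7.4)

```text
time_s: 7.53
tcp_pos: [0.5867, 0.0639, 0.1452]
ee_rot: [[-0.0, -1.0, 0.009], [-1.0, 0.0, 0.002], [-0.002, -0.009, -1.0]]
wrist_force: [0.2, 1.1, 1.5]
gripper_width: 0.852
gripper_force: 0.0
```

Run:
```python
from h import *
go((.483,.075,.16),195)
```

```text
t 7.53 tcp [0.5867 0.0639 0.1452] yawy 179.99 F [0.2 1.1 1.5] w 7.41 | turn -15.01 shift [-3.76  9.73 -1.48]
```

Call:
step_arm(targets="0 0 0 -5;0 0 -.5 -5;0 0 -.5 -5;-1 2.5 0 0;-1 2.7 0 0;-1 2.5 0 0;-.8 2 0 0;0 0 0 0;0 0 0 0;0 0 0 0")

```text
time_s: 8.37
tcp_pos: [0.4812, 0.0753, 0.1499]
ee_rot: [[0.258, -0.966, 0.001], [-0.966, -0.258, 0.0], [-0.0, -0.001, -1.0]]
wrist_force: [-0.1, 0.1, 0.4]
gripper_width: 0.856
gripper_force: 0.0
```

Run:
```python
from h import *
go((.483,.04,.004),195)
c=cap('wrist','w3.png')['frame'];cv2.imwrite('pics/w3b.png',cv2.resize(c,(800,600)))
```

```text
t 8.37 tcp [0.4812 0.0753 0.1499] yawy -165.05 F [-0.1  0.1  0.4] w 7.45 | turn -0.05 shift [ 3.46  0.74 14.59]
```

View pics/w3b.png

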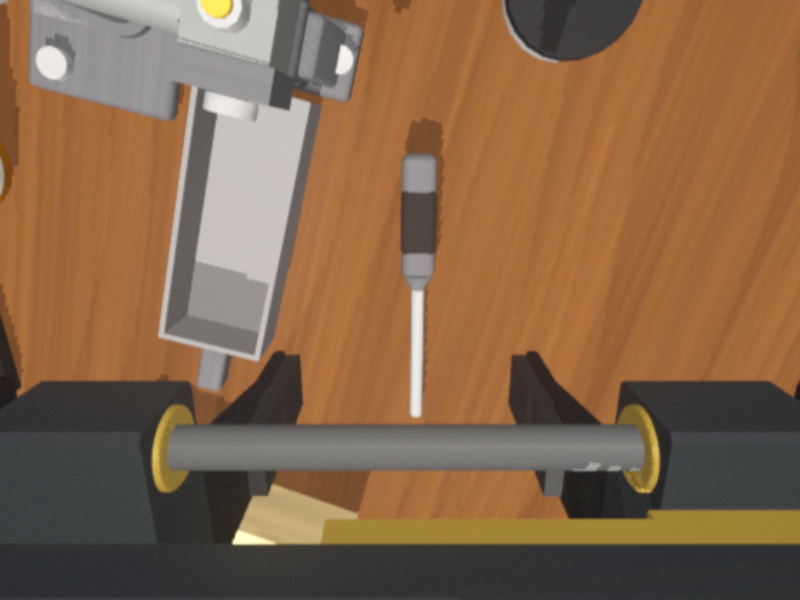

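Run:
```python
from h import *
np.set_printoptions(precision=4,suppress=True)
P=lambda x,y,z:px('w3',x*.7,y*.7,z)
b=P(420,153.5,.012);t=P(416,416,.010);d=t-b;u=d/np.linalg.norm(d);a=np.degrees(np.arctan2(d[1],d[0]));g=t-u*.134
print('punch',b,t,np.linalg.norm(d),a,g)
go((g[0],g[1],.004),a+90)
f,h=P(160,337,.036),P(259,361,.036);print('tray front',f,h,(f+h)/2)
print('head sides',P(204,101,.065),P(257,108,.065))
```

```text
punch [0.4916 0.0024 0.012 ] [0.4483 0.1687 0.01  ] 0.1718602478143911 104.58723946749592 [0.4821 0.039  0.0116]
t 8.42 tcp [0.4814 0.0752 0.1497] yawy -165.08 F [ 0.1  0.3 -0.2] w 7.41 | turn 0.33 shift [ 3.52  0.84 14.57]
tray front [0.6128 0.142  0.036 ] [0.5536 0.1422 0.036 ] [0.5832 0.1421 0.036 ]
head sides [0.5954 0.0044 0.065 ] [0.5714 0.0011 0.065 ]
```

Call:
step_arm(targets="1.5 .4 2 .3;2 .4 2.5 0;0 0 3 0;0 0 3 0;0 0 2 0;0 0 1 0;0 0 .6 0;0 0 .3 0;0 0 0 0")

```text
time_s: 9.17
tcp_pos: [0.4821, 0.0391, 0.0051]
ee_rot: [[0.252, -0.968, -0.0], [-0.968, -0.252, -0.0], [0.0, 0.001, -1.0]]
wrist_force: [-0.0, -0.5, 0.3]
gripper_width: 0.852
gripper_force: 0.0
```

Call:
step_arm(targets="0 0 0 0;0 0 0 0;0 0 0 0;0 0 0 0;0 0 0 0;0 0 0 0;0 0 0 0", claw=1.2)

```text
time_s: 9.75
tcp_pos: [0.4816, 0.0392, 0.0057]
ee_rot: [[0.253, -0.968, 0.0], [-0.968, -0.253, 0.0], [-0.0, -0.0, -1.0]]
wrist_force: [-0.1, 0.3, -0.2]
gripper_width: 0.408
gripper_force: 0.0
```

Run:
```python
from h import *
go((.482,.039,.2),180)
```

```text
t 9.75 tcp [0.4816 0.0392 0.0057] yawy -165.37 F [-0.1  0.3 -0.2] w 3.55 | turn 14.63 shift [  0.02  -0.04 -19.43]
```

Still closing.

Call:
step_arm(targets="0 0 0 0;0 0 0 0;0 0 0 0;0 0 0 0;0 0 0 0")

```text
time_s: 10.17
tcp_pos: [0.4819, 0.0393, 0.0056]
ee_rot: [[0.253, -0.968, 0.001], [-0.968, -0.253, 0.0], [-0.0, -0.001, -1.0]]
wrist_force: [1.2, 0.3, -0.2]
gripper_width: 0.225
gripper_force: 30.0
```

Call:
step_arm(targets="0 0 -1 0;0 0 -2.5 0;0 0 -3.5 0;0 0 -3.5 0;0 0 -3.5 0;0 0 -2 3;0 0 0 6;0 0 0 5.6;0 0 0 0;0 0 0 0")

```text
time_s: 11.0
tcp_pos: [0.4807, 0.0389, 0.1649]
ee_rot: [[0.003, -1.0, -0.002], [-1.0, -0.003, -0.0], [0.0, 0.002, -1.0]]
wrist_force: [0.9, -1.1, -2.8]
gripper_width: 0.228
gripper_force: 30.0
```

Run:
```python
from h import *
go((.583,-.234,.16),180)
```

```text
t 11.0 tcp [0.4807 0.0389 0.1649] yawy -179.85 F [ 0.9 -1.1 -2.8] w 1.99 | turn 0.15 shift [ 27.29 -10.23   0.49]
```

Call:
step_arm(targets="2 -.7 0 0.1;3 -1.1 0 0;3 -1.1 0 0;3 -1.1 0 0;3 -1.1 0 0;3 -1.1 0 0;3 -1.1 0 0;3 -1.1 0 0;2.5 -1 0 0;1.8 -.8 0 0;0 0 0 0;0 0 0 0")

```text
time_s: 12.0
tcp_pos: [0.5826, -0.2347, 0.1637]
ee_rot: [[-0.002, -1.0, -0.003], [-1.0, 0.002, 0.001], [-0.001, 0.003, -1.0]]
wrist_force: [0.9, 0.0, -2.0]
gripper_width: 0.223
gripper_force: 30.0
```

Run:
```python
from h import *
go((.583,-.234,.0606),180)
```

```text
t 12.0 tcp [ 0.5826 -0.2347  0.1637] yawy 179.9 F [ 0.9  0.  -2. ] w 1.94 | turn -0.1 shift [-0.07 -0.04 10.31]
```

Call:
step_arm(targets="0 0 2 0;0 0 3 0;0 0 2.8 0;0 0 1.5 0;0 0 .8 0;0 0 .2 0;0 0 0 0;0 0 0 0;0 0 0 0")

```text
time_s: 12.75
tcp_pos: [0.5844, -0.234, 0.0643]
ee_rot: [[-0.001, -1.0, 0.003], [-1.0, 0.001, -0.001], [0.001, -0.003, -1.0]]
wrist_force: [-0.6, 0.4, -2.0]
gripper_width: 0.227
gripper_force: 30.0
```

Run:
```python
from h import *
go((.583,-.234,.0606),180)
a=cap('scene','s5.png')['frame'];b=cap('side','b5.png')['frame']
w=cap('wrist','w5.png')['frame']
# punch axis expected tip & pin end in views
for n in('s5','w5'):print(n,'tip',proj(n,(.583,-.1,.065)),'pin end',proj(n,(.583,-.074,.065)))
o=np.zeros((600,800,3),np.uint8)
o[:,:400]=cv2.resize(a[150:270,205:285],(400,600),interpolation=cv2.INTER_CUBIC)
o[:,400:]=cv2.resize(b[170:290,170:250],(400,600),interpolation=cv2.INTER_CUBIC)
cv2.imwrite('pics/o5.png',o)
cv2.imwrite('pics/w5b.png',cv2.resize(w,(800,600)))
```

```text
t 12.75 tcp [ 0.5844 -0.234   0.0643] yawy 179.97 F [-0.6  0.4 -2. ] w 1.98 | turn -0.03 shift [-0.    0.14  0.37]
s5 tip (np.float64(257.35435363449875), np.float64(226.44839525115302)) pin end (np.float64(264.51612698405984), np.float64(231.29075411764748))
w5 tip (np.float64(284.66871183529946), np.float64(462.0777196707978)) pin end (np.float64(284.65659178261154), np.float64(492.08809980092747))
```

View pics/o5.png

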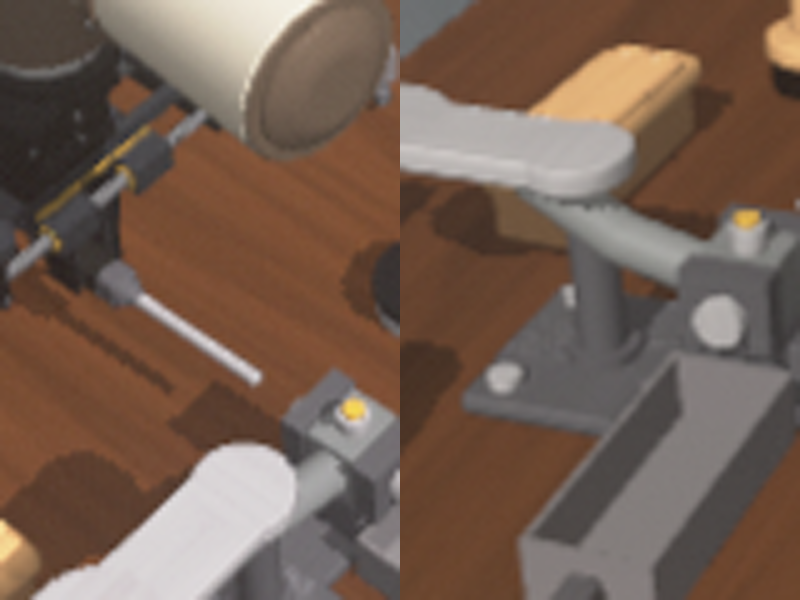

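Call:
step_arm(targets="0 .1 .3 0;0 0 .1 0;0 0 0 0;0 0 0 0;-1 0 0 0;-.6 0 0 0;-.3 0 0 0;0 0 0 0;0 0 0 0")

```text
time_s: 13.65
tcp_pos: [0.5824, -0.2145, 0.0587]
ee_rot: [[-0.0, -1.0, 0.0], [-1.0, 0.0, -0.0], [0.0, -0.0, -1.0]]
wrist_force: [0.7, -0.7, -2.6]
gripper_width: 0.227
gripper_force: 30.0
```

Call:
step_arm(targets="0 0 -.2 0;-.4 0 0 0;-.4 0 0 0;-.4 0 0 0;-.4 0 0 0;0 0 0 0")

```text
time_s: 14.15
tcp_pos: [0.5822, -0.1998, 0.061]
ee_rot: [[-0.001, -1.0, 0.0], [-1.0, 0.001, -0.002], [0.002, -0.0, -1.0]]
wrist_force: [-0.9, -1.9, -1.3]
gripper_width: 0.228
gripper_force: 30.0
```

Run:
```python
from h import *
go((.583,-.12,.0606),180)
```

```text
t 14.15 tcp [ 0.5822 -0.1998  0.061 ] yawy 179.95 F [-0.9 -1.9 -1.3] w 1.98 | turn -0.05 shift [-7.98 -0.08  0.04]
```

Call:
step_arm(targets="-.5 0 0 0;-.5 0 0 0;-.5 0 0 0;-.5 0 0 0")

```text
time_s: 14.48
tcp_pos: [0.5822, -0.1813, 0.0611]
ee_rot: [[-0.001, -1.0, -0.0], [-1.0, 0.001, -0.003], [0.003, 0.0, -1.0]]
wrist_force: [-0.6, -10.9, -2.1]
gripper_width: 0.225
gripper_force: 30.0
```

Run:
```python
from h import *
go((.583,-.12,.0606),180)
a=cap('scene','s6.png')['frame'];b=cap('side','b6.png')['frame']
o=np.zeros((600,800,3),np.uint8)
o[:,:400]=cv2.resize(a[190:310,235:315],(400,600),interpolation=cv2.INTER_CUBIC)
o[:,400:]=cv2.resize(b[190:310,200:280],(400,600),interpolation=cv2.INTER_CUBIC)
cv2.imwrite('pics/o6.png',o)
```

```text
t 14.48 tcp [ 0.5822 -0.1813  0.0611] yawy 179.94 F [ -0.6 -10.9  -2.1] w 1.95 | turn -0.06 shift [-6.13 -0.08  0.05]
```

Call:
step_arm(targets="-.6 0 0 0;-.6 0 0 0;-.6 0 0 0;-.6 0 0 0;-.6 0 0 0;-.6 0 0 0")

```text
time_s: 15.08
tcp_pos: [0.5825, -0.1423, 0.0606]
ee_rot: [[-0.001, -1.0, 0.0], [-1.0, 0.001, 0.0], [-0.0, -0.0, -1.0]]
wrist_force: [0.2, -1.7, -1.8]
gripper_width: 0.228
gripper_force: 30.0
```

Call:
step_arm(targets="-.6 0 0 0;-.6 0 0 0;-.6 0 0 0;-.6 0 0 0;-.3 0 0 0;0 0 0 0;0 0 0 0")

```text
time_s: 15.67
tcp_pos: [0.5823, -0.1157, 0.0605]
ee_rot: [[-0.001, -1.0, -0.0], [-1.0, 0.001, 0.0], [-0.0, 0.0, -1.0]]
wrist_force: [0.2, -0.5, -1.8]
gripper_width: 0.223
gripper_force: 30.0
```

Run:
```python
from h import *
go((.583,-.12,.0606),180)
a=cap('scene','s7.png')['frame'];b=cap('side','b7.png')['frame']
o=np.zeros((600,800,3),np.uint8)
o[:,:400]=cv2.resize(a[190:310,235:315],(400,600),interpolation=cv2.INTER_CUBIC)
o[:,400:]=cv2.resize(b[200:320,200:280],(400,600),interpolation=cv2.INTER_CUBIC)
cv2.imwrite('pics/o7.png',o)
```

```text
t 15.67 tcp [ 0.5823 -0.1157  0.0605] yawy 179.94 F [ 0.2 -0.5 -1.8] w 1.94 | turn -0.06 shift [ 0.43 -0.07 -0.01]
```

View pics/o7.png

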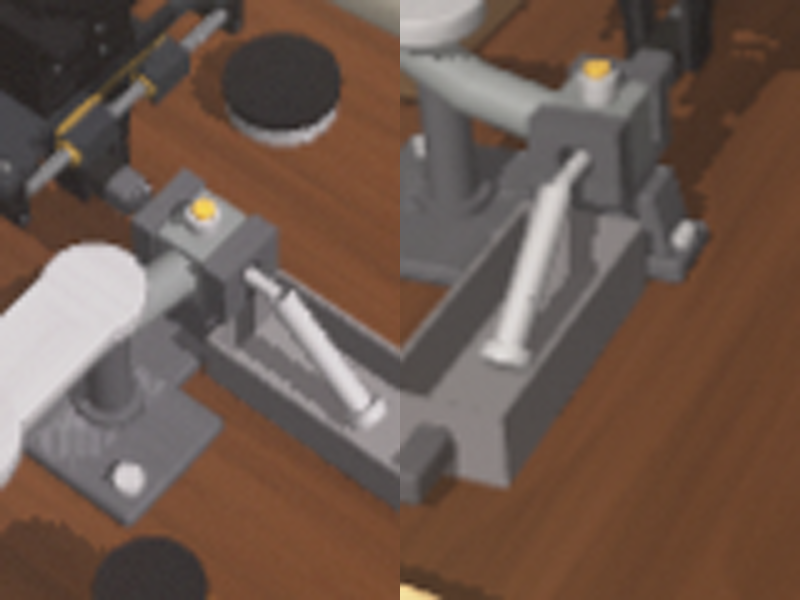

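Call:
step_arm(targets="-.4 0 0 0;0 0 0 0;4 0 0 0;4 0 0 0;3 0 0 0;1.5 0 0 0;0 0 0 0;0 0 0 0")

```text
time_s: 16.43
tcp_pos: [0.5818, -0.2374, 0.06]
ee_rot: [[-0.003, -1.0, -0.001], [-1.0, 0.003, 0.001], [-0.001, 0.001, -1.0]]
wrist_force: [-0.3, 0.5, -3.0]
gripper_width: 0.224
gripper_force: 30.0
```

Run:
```python
from h import *
go((.583,-.234,.165),180)
a=cap('scene','s8.png')['frame'];b=cap('side','b8.png')['frame']
o=np.zeros((600,800,3),np.uint8)
o[:,:400]=cv2.resize(a[190:310,235:315],(400,600),interpolation=cv2.INTER_CUBIC)
o[:,400:]=cv2.resize(b[200:320,200:280],(400,600),interpolation=cv2.INTER_CUBIC)
cv2.imwrite('pics/o8.png',o)
```

```text
t 16.43 tcp [ 0.5818 -0.2374  0.06  ] yawy 179.81 F [-0.3  0.5 -3. ] w 1.95 | turn -0.19 shift [ -0.34  -0.12 -10.5 ]
```

View pics/o8.png

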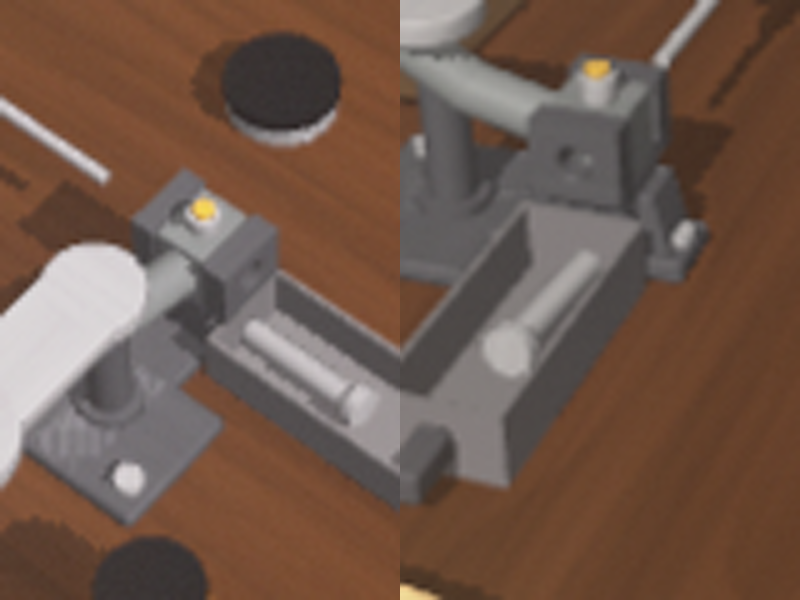

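Call:
step_arm(targets="0 0 -2 0;0 0 -3.5 0;0 0 -3.5 0;0 0 -1.5 0;-2 .7 0 0;-3 1.1 0 0;-3 1.1 0 0;-3 1.1 0 0;-3 1.1 0 0;-3 1.1 0 0;-3 1.1 0 0;-3 1.1 0 0")

```text
time_s: 17.53
tcp_pos: [0.4973, -0.0043, 0.1658]
ee_rot: [[0.001, -1.0, 0.0], [-1.0, -0.001, 0.0], [-0.0, -0.0, -1.0]]
wrist_force: [1.4, 1.2, -1.4]
gripper_width: 0.224
gripper_force: 30.0
```

Call:
step_arm(targets="-2.5 1 0 0;-1.8 .7 0 0;0 0 0 -5;0 0 0 -5;0 0 0 -4.5;0 0 0 0;0 0 0 0")

```text
time_s: 18.12
tcp_pos: [0.4811, 0.037, 0.1657]
ee_rot: [[0.249, -0.969, 0.0], [-0.969, -0.249, 0.0], [-0.0, -0.0, -1.0]]
wrist_force: [0.5, -0.4, -2.3]
gripper_width: 0.225
gripper_force: 30.0
```

Run:
```python
from h import *
go((.482,.039,.0056),194.6)
```

```text
t 18.12 tcp [0.4811 0.037  0.1657] yawy -165.59 F [ 0.5 -0.4 -2.3] w 1.96 | turn -0.19 shift [-0.17 -0.13 16.01]
```

Call:
step_arm(targets="-.2 -.1 2 -.2;0 0 3 0;0 0 3.5 0;0 0 3 0;0 0 2 0;0 0 1 0;0 0 .6 0;0 0 .4 0;0 0 .3 0;0 0 0 0;0 0 0 0")

```text
time_s: 19.03
tcp_pos: [0.4826, 0.0386, 0.0082]
ee_rot: [[0.252, -0.968, 0.001], [-0.968, -0.252, 0.001], [-0.0, -0.002, -1.0]]
wrist_force: [0.8, 0.0, -1.0]
gripper_width: 0.223
gripper_force: 30.0
```

Run:
```python
from h import *
go((.482,.039,.0056),194.6)
```

```text
t 19.03 tcp [0.4826 0.0386 0.0082] yawy -165.38 F [ 0.8  0.  -1. ] w 1.94 | turn 0.02 shift [-0.05  0.05  0.26]
```

Call:
step_arm(targets="0 0 .1 0;0 0 .1 0;0 0 .05 0;0 0 0 0;0 0 0 0")

```text
time_s: 19.45
tcp_pos: [0.4824, 0.0384, 0.0056]
ee_rot: [[0.253, -0.968, 0.001], [-0.968, -0.253, 0.0], [-0.0, -0.001, -1.0]]
wrist_force: [-1.1, 0.7, 2.9]
gripper_width: 0.222
gripper_force: 30.0
```

Call:
step_arm(targets="0 0 0 0;0 0 0 0;0 0 0 0;0 0 0 0;0 0 0 0;0 0 0 0", claw=5)

```text
time_s: 19.95
tcp_pos: [0.4821, 0.0383, 0.005]
ee_rot: [[0.252, -0.968, -0.0], [-0.968, -0.252, -0.0], [0.0, 0.0, -1.0]]
wrist_force: [0.5, -0.8, -0.7]
gripper_width: 0.551
gripper_force: 0.0
```

Call:
step_arm(targets="0 0 -1 0;0 0 -3 0;0 0 -3.5 0;0 0 -3.5 0;0 0 -2 0;0 0 0 5;0 0 0 5;0 0 0 4.6;0 0 0 0", claw=8.2)

```text
time_s: 20.7
tcp_pos: [0.4819, 0.0383, 0.1352]
ee_rot: [[-0.001, -1.0, 0.0], [-1.0, 0.001, 0.0], [-0.0, -0.0, -1.0]]
wrist_force: [-1.1, 0.2, 0.8]
gripper_width: 0.941
gripper_force: 0.0
```

Run:
```python
from h import *
go((.583,.067,.15),180)
cap('wrist','w9.png');cap('scene','s9.png');cap('side','b9.png')
i=cv2.imread('pics/w9.png')
s=cv2.imread('pics/s9.png').astype(int);s0=cv2.imread('pics/a.png').astype(int)
# punch back in place? compare the shank in scene view
d=abs(s-s0).max(2);u0,v0,u1,v1=305,225,370,265
print('changed px around punch',(d[v0:v1,u0:u1]>60).sum())
for n in((.4483,.1687,.01),(.4915,.0024,.01)):print(proj('w9',n),proj('s9',n))
```

```text
t 20.7 tcp [0.4819 0.0383 0.1352] yawy 179.94 F [-1.1  0.2  0.8] w 8.19 | turn -0.06 shift [ -2.87 -10.11  -1.48]
changed px around punch 23
(np.float64(318.3589761088549), np.float64(328.57867969565547)) (np.float64(365.21303427995883), np.float64(257.9772885097952))
(np.float64(271.32145314407785), np.float64(155.33154168335025)) (np.float64(307.0245408055801), np.float64(236.5453230340391))
```

Call:
step_arm(targets="-.6 -2 0 0;-.9 -2.6 0 0;-.9 -2.6 0 0;-.9 -2 0 0;-.4 -.9 1 0;0 0 2.5 0;0 0 3 0;0 0 2.5 0;0 0 1.5 0;0 0 1 0;0 0 .5 0;0 0 0 0")

```text
time_s: 21.85
tcp_pos: [0.5828, 0.0752, 0.0141]
ee_rot: [[0.001, -1.0, -0.002], [-1.0, -0.001, -0.001], [0.001, 0.002, -1.0]]
wrist_force: [-0.0, -0.1, 0.9]
gripper_width: 0.943
gripper_force: 0.0
```

Call:
step_arm(targets="0 0 0 0;0 0 .2 0;0 0 0 0;0 0 0 0;0 0 0 0;0 0 0 0;0 0 0 0", claw=5.5)

```text
time_s: 22.43
tcp_pos: [0.5837, 0.0756, 0.0138]
ee_rot: [[0.001, -1.0, 0.002], [-1.0, -0.001, 0.0], [-0.0, -0.002, -1.0]]
wrist_force: [0.2, -0.3, 4.0]
gripper_width: 0.689
gripper_force: 30.0
```

Run:
```python
from h import *
go((.583,.075,.013),180)
```

```text
t 22.43 tcp [0.5837 0.0756 0.0138] yawy -179.96 F [ 0.2 -0.3  4. ] w 6.0 | turn 0.04 shift [0.06 0.07 0.08]
```

Call:
step_arm(targets="0 0 -.4 0;-.8 0 0 0;-1.2 0 0 0;-1.5 0 0 0;-1 0 -1 0;-1 0 -2 0;-1 0 -3 0;-1 0 -3 0;-1 1 -1.5 0;-1 2 0 0;-1 2 0 0;-1 2 0 0")

```text
time_s: 23.43
tcp_pos: [0.5118, 0.192, 0.1229]
ee_rot: [[0.001, -1.0, 0.001], [-1.0, -0.001, 0.001], [-0.001, -0.001, -1.0]]
wrist_force: [0.1, -0.6, -3.2]
gripper_width: 0.691
gripper_force: 30.0
```

Call:
step_arm(targets="0 0 0 -3;0 0 0 -6;0 0 0 -6;0 0 0 -6;0 0 0 -6;0 0 0 -6;0 0 0 -6;0 0 0 -6;0 0 0 -6;0 0 0 -6;0 0 0 -6;0 0 0 -6")

```text
time_s: 24.43
tcp_pos: [0.5126, 0.1915, 0.1225]
ee_rot: [[0.936, -0.352, -0.0], [-0.352, -0.936, 0.0], [-0.0, -0.0, -1.0]]
wrist_force: [0.2, 0.1, -2.1]
gripper_width: 0.684
gripper_force: 30.0
```

Call:
step_arm(targets="0 0 0 -6;0 0 0 -4;0 0 0 -3;0 0 0 0;0 0 0 0")

```text
time_s: 24.85
tcp_pos: [0.5127, 0.1912, 0.1224]
ee_rot: [[0.99, -0.139, 0.0], [-0.139, -0.99, 0.0], [0.0, -0.0, -1.0]]
wrist_force: [0.3, 0.1, -2.9]
gripper_width: 0.691
gripper_force: 30.0
```

Run:
```python
from h import *
go((.36,.322,.12),261.9)
```

```text
t 24.85 tcp [0.5127 0.1912 0.1224] yawy -98.0 F [ 0.3  0.1 -2.9] w 6.01 | turn 0.1 shift [-16.96 -10.8    0.24]
```

Call:
step_arm(targets="-1 -.7 0 0;-2 -1.3 0 0;-2.5 -1.6 0 0;-2.5 -1.6 0 0;-2.5 -1.6 0 0;-2.5 -1.6 0 0;-2.2 -1.4 0 0;-1.2 -.7 0 0;-.6 -.3 0 0;0 0 0 0;0 0 0 0;0 0 0 0")

```text
time_s: 25.85
tcp_pos: [0.36, 0.3205, 0.1221]
ee_rot: [[0.99, -0.14, 0.0], [-0.14, -0.99, -0.0], [0.0, 0.0, -1.0]]
wrist_force: [0.3, 0.1, -3.6]
gripper_width: 0.687
gripper_force: 30.0
```

Run:
```python
from h import *
np.set_printoptions(precision=4,suppress=True)
go((.36,.322,.03),261.9)
i=cap('wrist','w10.png')['frame']
for p in((.4666,.2662,.05),(.4988,.4913,.05),(.6226,.243,.05),(.4722,.3058,.05)):print(proj('w10',p))
hsv=cv2.cvtColor(i,cv2.COLOR_BGR2HSV)
m=cv2.inRange(hsv,(18,60,170),(35,200,255));m=cv2.morphologyEx(m,cv2.MORPH_OPEN,np.ones((3,3)))
cs,_=cv2.findContours(m,cv2.RETR_EXTERNAL,cv2.CHAIN_APPROX_SIMPLE)
for c in sorted(cs,key=cv2.contourArea)[-3:]:print(cv2.contourArea(c),cv2.approxPolyDP(c,4,True)[:,0].tolist())
```

```text
t 25.85 tcp [0.36   0.3205 0.1221] yawy -98.03 F [ 0.3  0.1 -3.6] w 5.98 | turn 0.07 shift [-0.02 -0.15  9.21]
(np.float64(347.2460231198411), np.float64(41.98091691620118))
(np.float64(-27.05080159094655), np.float64(41.00339365200813))
(np.float64(367.67117336700323), np.float64(-320.7100096252426))
(np.float64(281.4869755184048), np.float64(41.924273073681206))
4.0 [[137, 328]]
11.5 [[330, 43], [334, 45]]
14024.0 [[0, 0], [0, 40], [346, 41], [350, 0]]
```

Call:
step_arm(targets="0 -.15 1.5 0;0 0 3 0;0 0 3 0;0 0 1.7 0;0 0 .8 0;0 0 .5 0;0 0 0 0;0 0 0 0")

```text
time_s: 26.57
tcp_pos: [0.3606, 0.323, 0.0178]
ee_rot: [[0.99, -0.139, 0.001], [-0.139, -0.99, 0.001], [0.001, -0.002, -1.0]]
wrist_force: [1.1, -0.4, -2.9]
gripper_width: 0.687
gripper_force: 30.0
```

Run:
```python
from h import *
go((.4722-.99*.03,.3058+.141*.03,.0145),261.9)
```

```text
t 26.57 tcp [0.3606 0.323  0.0178] yawy -97.99 F [ 1.1 -0.4 -2.9] w 5.97 | turn 0.11 shift [8.29 0.13 0.33]
```

Call:
step_arm(targets=".8 .1 .2 .1;1 0 0 0;1 0 0 0;1 0 0 0;1 0 0 0;1 0 0 0;1 0 0 0;1 0 0 0;.5 0 0 0;0 0 0 0;0 0 0 0")

```text
time_s: 27.48
tcp_pos: [0.4419, 0.3094, 0.0148]
ee_rot: [[0.99, -0.141, -0.001], [-0.141, -0.99, -0.0], [-0.001, 0.0, -1.0]]
wrist_force: [-0.7, 0.4, -3.3]
gripper_width: 0.689
gripper_force: 30.0
```

Run:
```python
from h import *
go((.4722-.99*.03,.3058+.141*.03,.0140),261.9)
```

```text
t 27.48 tcp [0.4419 0.3094 0.0148] yawy -98.12 F [-0.7  0.4 -3.3] w 5.99 | turn -0.02 shift [ 0.05 -0.07  0.08]
```

Call:
step_arm(targets="0 0 .1 0;0 0 0 0;0 0 0 0")

```text
time_s: 27.73
tcp_pos: [0.4414, 0.3098, 0.014]
ee_rot: [[0.99, -0.14, -0.0], [-0.14, -0.99, -0.0], [-0.0, 0.0, -1.0]]
wrist_force: [-0.0, -0.5, -2.7]
gripper_width: 0.688
gripper_force: 30.0
```

Call:
step_arm(targets="0 0 0 0;0 0 0 0;0 0 0 0;0 0 -1.5 0;0 0 -2.5 0;0 0 -1.5 0;-1.5 0 0 0;-2.5 0 0 0;-2.5 0 0 0;-1.5 0 0 0;-.5 0 0 0;0 0 0 0", claw=7.2)

```text
time_s: 28.73
tcp_pos: [0.3571, 0.3221, 0.0696]
ee_rot: [[0.99, -0.139, 0.001], [-0.139, -0.99, 0.001], [0.0, -0.001, -1.0]]
wrist_force: [0.8, 0.1, 0.9]
gripper_width: 0.83
gripper_force: 0.0
```

Call:
step_arm(targets="0 0 0 0;0 0 0 0;0 0 1 0;0 0 2 0;0 0 1.5 0;0 0 .8 0;0 0 .5 0;0 0 0 0;0 0 0 0", claw=4.5)

```text
time_s: 29.48
tcp_pos: [0.3582, 0.3219, 0.0112]
ee_rot: [[0.99, -0.141, 0.0], [-0.141, -0.99, 0.0], [0.0, -0.0, -1.0]]
wrist_force: [0.8, 0.3, 0.1]
gripper_width: 0.52
gripper_force: 0.0
```

Run:
```python
from h import *
go((.4419-.99*.085,.3094+.141*.085,.0060),261.9)
cap('scene','s11.png');cap('side','b11.png')
```

```text
t 29.48 tcp [0.3582 0.3219 0.0112] yawy -98.09 F [0.8 0.3 0.1] w 4.52 | turn 0.01 shift [-0.04  0.06  0.52]
```

Lower 0.5 cm and close on the pull.

Call:
step_arm(targets="0 0 .3 0;0 0 .2 0;0 0 0 0;0 0 0 0;0 0 0 0;0 0 0 0;0 0 0 0;0 0 0 0;0 0 0 0", claw=1)

```text
time_s: 30.33
tcp_pos: [0.3577, 0.3217, 0.0061]
ee_rot: [[0.99, -0.14, 0.0], [-0.14, -0.99, 0.0], [0.0, -0.0, -1.0]]
wrist_force: [0.0, -0.1, 1.3]
gripper_width: 0.182
gripper_force: 30.0
```

Run:
```python
from h import *
# tray front = TCP + ? ; TCP was 66.4 mm ahead of front when it was released at x=.4414
fx=np.array([.4414,.3098])-.0664*np.array([.99,-.141]);print('tray front est',fx,'to mouth',(np.array([.4722,.3058])-fx)@[.99,-.141])
go((.3582,.3219,.006),261.9)
```

```text
tray front est [0.375664  0.3191624] to mouth 0.09745473840000002
t 30.33 tcp [0.3577 0.3217 0.0061] yawy -98.08 F [ 0.  -0.1  1.3] w 1.58 | turn 0.02 shift [ 0.04 -0.02  0.01]
```

Call:
step_arm(targets=".5 0 0 0;1 0 0 0;1 0 0 0;1 0 0 0;1 0 0 0;1 0 0 0;1 0 0 0;1 0 0 0;1 0 0 0;.5 0 0 0;0 0 0 0;0 0 0 0")

```text
time_s: 31.33
tcp_pos: [0.4486, 0.3089, 0.0062]
ee_rot: [[0.99, -0.141, 0.002], [-0.141, -0.99, 0.001], [0.002, -0.001, -1.0]]
wrist_force: [2.4, -0.9, 2.1]
gripper_width: 0.177
gripper_force: 30.0
```

Call:
step_arm(targets=".2 0 0 0;.1 0 0 0;.1 0 0 0;0 0 0 0;0 0 0 0")

```text
time_s: 31.75
tcp_pos: [0.45, 0.3084, 0.0061]
ee_rot: [[0.99, -0.14, -0.001], [-0.14, -0.99, -0.001], [-0.001, 0.001, -1.0]]
wrist_force: [-4.5, 1.2, 5.2]
gripper_width: 0.178
gripper_force: 30.0
```

Call:
step_arm(targets=".1 0 0 0;.1 0 0 0;0 0 0 0;0 0 0 0")

```text
time_s: 32.08
tcp_pos: [0.4517, 0.3081, 0.0061]
ee_rot: [[0.99, -0.14, -0.001], [-0.14, -0.99, -0.001], [-0.001, 0.001, -1.0]]
wrist_force: [-4.3, 0.1, 5.1]
gripper_width: 0.183
gripper_force: 30.0
```

Run:
```python
from h import *
go((.4722-.99*.018,.3058+.141*.018,.006),261.9)
```

```text
t 32.08 tcp [0.4517 0.3081 0.0061] yawy -98.06 F [-4.3  0.1  5.1] w 1.59 | turn 0.04 shift [ 0.26 -0.06  0.01]
```

Call:
step_arm(targets=".1 0 0 0;.1 0 0 0;0 0 0 0;0 0 0 0")

```text
time_s: 32.42
tcp_pos: [0.4537, 0.3078, 0.0062]
ee_rot: [[0.99, -0.14, -0.001], [-0.14, -0.99, -0.001], [-0.001, 0.001, -1.0]]
wrist_force: [-5.3, 0.3, 6.4]
gripper_width: 0.181
gripper_force: 30.0
```

Call:
step_arm(targets=".1 0 0 0;.1 0 0 0;0 0 0 0;0 0 0 0")

```text
time_s: 32.75
tcp_pos: [0.4557, 0.3075, 0.0062]
ee_rot: [[0.99, -0.14, -0.002], [-0.14, -0.99, -0.001], [-0.001, 0.001, -1.0]]
wrist_force: [-4.6, 0.2, 6.0]
gripper_width: 0.18
gripper_force: 30.0
```

Call:
step_arm(targets=".1 0 0 0;0 0 0 0;0 0 0 0")

```text
time_s: 33.0
tcp_pos: [0.4566, 0.3073, 0.0061]
ee_rot: [[0.99, -0.14, -0.002], [-0.14, -0.99, -0.001], [-0.001, 0.001, -1.0]]
wrist_force: [-4.6, 1.5, 4.9]
gripper_width: 0.183
gripper_force: 30.0
```

Call:
step_arm(targets=".1 0 0 0;0 0 0 0;0 0 0 0")

```text
time_s: 33.25
tcp_pos: [0.4573, 0.3072, 0.0061]
ee_rot: [[0.99, -0.14, -0.002], [-0.14, -0.99, -0.001], [-0.002, 0.001, -1.0]]
wrist_force: [-5.9, 0.5, 5.6]
gripper_width: 0.18
gripper_force: 30.0
```

Call:
step_arm(targets=".1 0 0 0;0 0 0 0;0 0 0 0")

```text
time_s: 33.5
tcp_pos: [0.4573, 0.3072, 0.0062]
ee_rot: [[0.99, -0.14, -0.003], [-0.14, -0.99, -0.001], [-0.003, 0.002, -1.0]]
wrist_force: [-9.2, 2.2, 7.8]
gripper_width: 0.177
gripper_force: 30.0
```

Call:
step_arm(targets="-.1 0 0 0;-.1 0 0 0;-.1 0 0 0;0 0 0 0;0 0 0 0")

```text
time_s: 33.92
tcp_pos: [0.4571, 0.3077, 0.0062]
ee_rot: [[0.99, -0.141, 0.0], [-0.141, -0.99, 0.0], [0.0, -0.0, -1.0]]
wrist_force: [0.6, -1.1, 3.6]
gripper_width: 0.184
gripper_force: 30.0
```

Call:
step_arm(targets="-.1 0 0 0;-.1 0 0 0;0 0 0 0;0 0 0 0;0 0 0 0")

```text
time_s: 34.33
tcp_pos: [0.4552, 0.3084, 0.0062]
ee_rot: [[0.99, -0.14, 0.001], [-0.14, -0.99, 0.001], [0.001, -0.001, -1.0]]
wrist_force: [2.3, -0.3, 0.8]
gripper_width: 0.179
gripper_force: 30.0
```

Call:
step_arm(targets="0 0 0 0;0 0 0 0;0 0 0 0;0 0 0 0;0 0 0 0", claw=4.5)

```text
time_s: 34.75
tcp_pos: [0.4544, 0.3077, 0.0058]
ee_rot: [[0.99, -0.14, -0.001], [-0.14, -0.99, -0.001], [-0.001, 0.001, -1.0]]
wrist_force: [-0.0, 0.9, 0.5]
gripper_width: 0.466
gripper_force: 0.0
```

Call:
step_arm(targets="0 0 -1.5 0;0 0 -3 0;0 0 -3.5 0;0 0 -3.5 0;-2 0 -3 0;-3 0 -1.5 0;-2 0 0 0;0 0 0 0;0 0 0 0;0 0 0 0;0 0 0 0")

```text
time_s: 35.67
tcp_pos: [0.3859, 0.3176, 0.1655]
ee_rot: [[0.99, -0.141, -0.0], [-0.141, -0.99, -0.001], [-0.0, 0.001, -1.0]]
wrist_force: [-0.6, 0.6, 1.0]
gripper_width: 0.515
gripper_force: 0.0
```

Run:
```python
from h import *
np.set_printoptions(precision=4,suppress=True)
go((.36,.322,.17),261.9)
i=cap('wrist','w12.png')['frame'];a=cap('scene','s12.png')['frame']
M=np.array([.4722,.3058]);x=np.array([.99,-.141]);y=np.array([.141,.99])
def W(q,z): return np.r_[M+q[0]*x+q[1]*y,z]
# rectified top view at z=.026 (pull tops): 1 px = 0.5mm ; x -60..20 , y -45..185
for n,im,f in(('w12',i,.026),('s12',a,.026)):
    src=np.float32([proj(n,W(q,f)) for q in((-.06,-.045),(.02,-.045),(.02,.185),(-.06,.185))])
    dst=np.float32([[0,0],[160,0],[160,460],[0,460]])
    r_=cv2.warpPerspective(im,cv2.getPerspectiveTransform(src,dst),(160,460));cv2.imwrite(f'pics/{n}r.png',r_)
    for yy in(0,.074,.148):
        row=r_[int((yy+.045)*2000)-6:int((yy+.045)*2000)+7].mean(0)
        sat=row.max(1)-row.min(1)
        print(n,yy,[int(v) for v in sat[::4]])
```

```text
t 35.67 tcp [0.3859 0.3176 0.1655] yawy -98.11 F [-0.6  0.6  1. ] w 4.48 | turn -0.01 shift [-2.63 -0.07 -0.45]
w12 0 [84, 81, 77, 79, 81, 84, 88, 86, 86, 86, 84, 83, 81, 70, 9, 6, 5, 5, 6, 6, 6, 7, 7, 7, 8, 8, 8, 9, 9, 10, 19, 72, 82, 85, 84, 83, 84, 82, 81, 81]
w12 0.074 [78, 82, 84, 87, 87, 84, 83, 83, 82, 82, 83, 83, 82, 82, 54, 4, 5, 5, 5, 6, 5, 5, 5, 5, 5, 5, 5, 5, 6, 6, 9, 77, 79, 76, 76, 77, 79, 81, 82, 83]
w12 0.148 [59, 59, 60, 63, 61, 58, 59, 57, 58, 58, 59, 58, 60, 60, 32, 3, 3, 2, 3, 3, 3, 2, 2, 3, 2, 2, 2, 2, 2, 2, 5, 66, 71, 72, 75, 77, 80, 81, 83, 84]
s12 0 [76, 75, 75, 78, 80, 80, 79, 76, 75, 76, 78, 80, 80, 69, 39, 16, 10, 9, 9, 9, 9, 11, 30, 64, 79, 80, 82, 83, 81, 78, 77, 76, 78, 80, 81, 80, 80, 80, 78, 75]
s12 0.074 [79, 79, 78, 77, 76, 76, 75, 77, 79, 81, 82, 82, 81, 77, 57, 27, 11, 8, 8, 8, 8, 9, 29, 63, 76, 72, 71, 73, 75, 76, 78, 80, 83, 82, 79, 75, 71, 70, 70, 72]
s12 0.148 [74, 76, 78, 78, 79, 79, 79, 79, 79, 76, 74, 74, 70, 65, 49, 23, 8, 6, 6, 6, 6, 7, 25, 61, 71, 69, 71, 74, 77, 79, 82, 83, 82, 79, 76, 74, 73, 71, 73, 76]
```

Run:
```python
from h import *
for n in('w12','s12'):
    r_=cv2.imread(f'pics/{n}r.png').astype(float)
    for yy in(0,.074,.148):
        c=int((yy+.045)*2000);row=r_[c-6:c+7].mean(0);s=row.max(1)-row.min(1)
        h=(s[:45].mean()+s[70:80].mean())/2;k=np.where(s<h)[0][0];print(n,yy,round(-60+.5*(k-(h-s[k])/(s[k-1]-s[k])),2))
```

```text
w12 0 -33.26
w12 0.074 -31.79
w12 0.148 -31.97
s12 0 -32.21
s12 0.074 -31.1
s12 0.148 -31.44
```

Call:
step_arm(targets="1.5 0 0 0;2.5 0 0 0;2 0 0 0;.9 0 2 0;0 0 3 0;0 0 3.5 0;0 0 3.5 0;0 0 2 0;0 0 1 0;0 0 .6 0;0 0 .3 0;0 0 0 0")

```text
time_s: 36.77
tcp_pos: [0.4544, 0.3085, 0.0074]
ee_rot: [[0.99, -0.14, 0.001], [-0.14, -0.99, 0.001], [0.001, -0.001, -1.0]]
wrist_force: [-0.8, -0.8, -0.5]
gripper_width: 0.514
gripper_force: 0.0
```

Call:
step_arm(targets="0 0 0 0;0 0 0 0;0 0 0 0;0 0 0 0;0 0 0 0;0 0 0 0;0 0 0 0", claw=1)

```text
time_s: 37.35
tcp_pos: [0.4539, 0.3082, 0.0075]
ee_rot: [[0.99, -0.14, 0.0], [-0.14, -0.99, 0.0], [0.0, -0.0, -1.0]]
wrist_force: [-1.1, -0.3, 3.5]
gripper_width: 0.18
gripper_force: 30.0
```

Call:
step_arm(targets=".1 0 0 0;.05 0 0 0;0 0 0 0;0 0 0 0;0 0 0 0")

```text
time_s: 37.77
tcp_pos: [0.4546, 0.308, 0.0075]
ee_rot: [[0.99, -0.14, -0.001], [-0.14, -0.99, -0.0], [-0.001, 0.0, -1.0]]
wrist_force: [-4.6, -0.3, 5.1]
gripper_width: 0.178
gripper_force: 30.0
```

Call:
step_arm(targets=".05 0 0 0;0 0 0 0;0 0 0 0;0 0 0 0")

```text
time_s: 38.1
tcp_pos: [0.455, 0.3079, 0.0075]
ee_rot: [[0.99, -0.14, -0.001], [-0.14, -0.99, -0.0], [-0.001, 0.0, -1.0]]
wrist_force: [-5.0, 0.6, 7.3]
gripper_width: 0.177
gripper_force: 30.0
```

Call:
step_arm(targets="0 0 0 0;0 0 0 0;0 0 0 0;0 0 0 0;0 0 0 0", claw=4.5)

```text
time_s: 38.52
tcp_pos: [0.4559, 0.3076, 0.0069]
ee_rot: [[0.99, -0.141, -0.0], [-0.141, -0.99, -0.0], [-0.0, 0.0, -1.0]]
wrist_force: [0.4, -0.5, -0.6]
gripper_width: 0.463
gripper_force: 0.0
```

Call:
step_arm(targets="0 0 -1.5 0;0 0 -3 0;0 0 -3.5 0;0 0 -3.5 0;-2 0 -3 0;-3 0 -1.5 0;-2 0 0 0;0 0 0 0;0 0 0 0;0 0 0 0;0 0 0 0")

```text
time_s: 39.43
tcp_pos: [0.387, 0.3174, 0.1664]
ee_rot: [[0.99, -0.141, -0.0], [-0.141, -0.99, -0.001], [-0.0, 0.001, -1.0]]
wrist_force: [-0.5, 0.7, 0.2]
gripper_width: 0.519
gripper_force: 0.0
```

Run:
```python
from h import *
go((.36,.322,.17),261.9)
M=np.array([.4722,.3058]);x=np.array([.99,-.141]);y=np.array([.141,.99])
for n,cam in(('w13','wrist'),('s13','scene')):
    im=cap(cam,n+'.png')['frame']
    src=np.float32([proj(n,np.r_[M+q[0]*x+q[1]*y,.026]) for q in((-.06,-.045),(.02,-.045),(.02,.185),(-.06,.185))])
    r_=cv2.warpPerspective(im,cv2.getPerspectiveTransform(src,np.float32([[0,0],[160,0],[160,460],[0,460]])),(160,460)).astype(float)
    for yy in(0,.074,.148):
        c=int((yy+.045)*2000);row=r_[c-6:c+7].mean(0);s=row.max(1)-row.min(1)
        h=(s[:45].mean()+s[70:80].mean())/2;k=np.where(s<h)[0][0];print(n,yy,round(-60+.5*(k-(h-s[k])/(s[k-1]-s[k])),2))
# bystanders / punch: change between first and last scene image, by blobs
d=np.abs(cv2.imread('pics/a.png').astype(int)-cv2.imread('pics/s13.png')).max(2)
m=cv2.morphologyEx((d>45).astype(np.uint8),cv2.MORPH_OPEN,np.ones((2,2)))
k,_,st,ce=cv2.connectedComponentsWithStats(m)
for j in range(1,k):
    if st[j,4]>12:print(st[j].tolist())
```

```text
t 39.43 tcp [0.387  0.3174 0.1664] yawy -98.12 F [-0.5  0.7  0.2] w 4.52 | turn -0.02 shift [-2.74 -0.08 -0.36]
w13 0 -32.15
w13 0.074 -31.87
w13 0.148 -32.0
s13 0 -30.85
s13 0.074 -31.05
s13 0.148 -31.41
[172, 0, 72, 67, 2179]
[366, 0, 53, 104, 2601]
[427, 0, 73, 122, 2744]
[506, 0, 54, 104, 3744]
[370, 95, 36, 36, 622]
[326, 105, 8, 3, 18]
[514, 105, 37, 34, 719]
[405, 106, 9, 5, 32]
[536, 106, 9, 5, 26]
[547, 107, 13, 39, 197]
[461, 108, 64, 66, 2310]
[392, 113, 39, 45, 804]
[422, 121, 15, 26, 161]
[533, 140, 21, 13, 113]
[303, 155, 6, 4, 18]
[452, 158, 9, 10, 52]
[312, 160, 9, 5, 24]
[322, 163, 7, 7, 34]
[213, 167, 58, 35, 997]
[330, 166, 18, 15, 72]
[409, 170, 93, 72, 2948]
[260, 172, 13, 5, 35]
[294, 173, 8, 8, 28]
[269, 178, 14, 12, 87]
[303, 179, 6, 6, 23]
[310, 182, 6, 6, 19]
[283, 185, 64, 42, 368]
[272, 193, 6, 6, 19]
[421, 206, 14, 15, 130]
[307, 216, 13, 9, 37]
[430, 219, 9, 13, 87]
[348, 224, 26, 17, 101]
[345, 229, 7, 6, 19]
[448, 233, 15, 16, 114]
[284, 243, 7, 9, 43]
[472, 242, 10, 11, 58]
[411, 283, 6, 6, 26]
```

```bash
python3 -c "
from station import r
print(r.finish_job())"
```

```text
the job is handed in; nothing more can be done
None
```

The job is handed in, at about 39 s of the 64 s allowed. The pin was driven out and dropped straight into the tray, the punch is back flat where it lay, and the tray is in the empty bay with its front within about 1 mm of flush. I last saw the pin lying in the tray before I carried it; in the bay I checked only the tray's position.

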